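Clamp sawn stone slabs in the polishing rack

ROBOT

A 6-joint arm with a two-finger parallel gripper is mounted at the origin on the work surface. World frame = base frame: x ahead of the robot, y to its left, z up, the work surface at z = 0. Lengths are in mm, angles in degrees, forces in N, time in s.
With the tool pointing down it reaches from about 375 to 750 mm from the base axis. Payload 9 kg.
Tool frame: the origin (TCP) lies at the very end of the fingers, on their centre line; the grasp point (between the pads) lies 19 mm behind it (env.hold_point_z is the distance from the TCP to the grasp point, in mm); z points along the fingers, y is the line along which they close (so a half turn about z gives the same grasp; the last joint's range is limited). The gripper opens to 85 mm and grips with 20 to 120 N. Pads are 22 mm wide; open, the fingers measure 114 mm over their backs; the gripper's body (76 mm by 85 mm) begins 54 mm behind the grasp point. The pads swing forward as they close: fully open they stand 13 mm farther back than shut.
Start: joints at [-89.765, 5.964, 5.575, 89.605, 0, 77.527], TCP at [131.999, -585.332, 231.331] pointing down, gripper open.
Joint ranges: [-171.21, 171.21], [-48.23, 106.86], [-62.78, 66.21], [-105.2, 120.99], [-86.42, 89.51], [-180, 180]. Speed limits (degrees/s): [127.2, 127.2, 147.25, 180, 180, 180].

INTERFACE

Orientations are given as [roll, pitch, yaw] about the fixed x, y, z axes, in that order (R = Rz(yaw) Ry(pitch) Rx(roll)).
In Python, from cell import env, vision gives the robot as it stands.
- The arm moves only by the shell command python3 -m handwheel 'ROWS'. ROWS is JSON, a list of rows, each a list of 7 numbers: the shift along the world's x, y, z in cm, then the turn, a rotation vector about the world's x, y, z in rad, then the closure in counts, from 0 (fully open) to 255 (shut). A call has 1 to 20 rows; each row shifts and turns the commanded pose from where the row before left it; what a row does not reach is not made up. A row lasts 1/12 s, in which the tool goes at most 41.7 mm and 7.16 degrees, less where a joint would pass 70% of its speed; a pose out of reach is approached as far as the arm can. A call is refused whole if a number of a shift passes 4.17 or a number of a turn 0.125, either way. A call with a gripper value outside its range is refused whole. The fingers move at their own pace and stop on an object; the grip force is fixed at half the most. Time passes only in rows, so rows that do not move let the fingers close. It gives the time, the measured TCP pose, the force, the opening and the grip force at its end, in the units of the state.
- env.observe(): the state, without advancing time (a new reading comes with each control period).
- vision.snapshot(name): name is "side" or "top" or "wrist"; returns a dict with "pixels" (400x640x3 uint8, red, green, blue), "K" (3x3 intrinsics, pixels), "extrinsics" (4x4, takes a point from camera to world coordinates); the wrist camera has in their place "mount" (4x4, takes a point from camera to tool coordinates, whose origin is the TCP and whose axes are the flange's). Camera axes: x right, y up, looking along -z (the intrinsics and any distortion apply to the point x, -y, -z); pixel columns grow to the right and rows downward; lengths in mm; the calibration is good to about 2 mm. A picture is of the moment at which its call begins: read the wrist's pose just before it. There is no depth.
- env.job_done(): hands the job in; it is judged then, once.
The state is a dict: "t": time; "joint_pos": joint angles; "dq": joint speeds; "joint_torque": joint torques, N m; "eef_pos": TCP position; "tool_rot": TCP orientation; "force": force on the tool from outside, world axes, zero at the start; "torque": the same for the moment, N m; "finger_gap": opening from 0.0 (shut) to 1.0 (fully open); "finger_force": force on a finger pad.
Only numpy, scipy, OpenCV 4.12 (cv2) and the standard library are available. Lean on these libraries where they do the work, as an engineer would, in place of code of your own. Each camera call takes 0.05 s, during which the arm holds its last target. There are 200 camera calls.

TASK

Load the polishing rack: flip its cam lever fully open, then turn the wing nut back until its wings are in line with the white line on its block, and stand every stone slab from the wooden caddy on its long edge in a slot of its own - tilt it to tuck its front end under the fixed lip, then straighten it down until it sits flat on the bottom. With all slabs in, flip the lever fully closed so that the clamp bar traps them, let go, and leave the brush and mug alone.

Things in the scene. Friction and masses are not known exactly. Their poses are not given: they have to be found in the camera images.
- rack: Fixed aluminium rack about 185 x 335 mm, origin on the table in the middle of its slots across. x runs along the slots away from the lip (roughly away from the robot), y left across them, z up. Four slots at y=-82.5, -27.5, 27.5, 82.5 mm, their bottom 10 mm above the table. At the -x end stands a grey stop plate under a lip: its face is at x=-65 mm with the nut on its line, and 3 mm further in (+x) per rad the nut is too tight; at the +x end lies the clamp bar
- lip_edge (a point): Lower edge of the fixed lip that reaches 22 mm out from the stop plate (nut on its line) over the ends of all four slots, in the middle across: x=-43 mm of the rack, underside 76 mm and top 84 mm above the table
- bar_face (a point): Top edge of the clamp bar's face, middle across: dark bar over all slots, top 22 mm above the table. Face at x=64 mm of the rack with the lever open, 46 mm closed (1 mm free of a slab that is home, with the nut on its line). A slab goes in only with the lever open, tilted, its -x end low; with the nut too tight the lever jams on the slabs. Closing it pushes slabs up to 15 mm home to the stop plate
- lever (a joint): Cam lever hinge (rad): 0 closed, lying flat and pointing to the rack's -x; opens upward about the rack's y axis to its stop at 1.8 (upright, leaning 13 degrees to the rack's +x). Stiff: stays where it is left; about 2 N at the grip moves it
- lever_pivot (a point): Pivot of the cam lever: 52 mm above the table, at x=85, y=135 mm of the rack; the axis is parallel to the rack's y
- lever_grip (a point): Middle of the black rubber grip of the lever, 85 mm from the pivot; the grip is 40 mm long, 16 mm wide (across the rack, along the pivot's axis) and 13 mm thick; 27 mm free beside it. The lever can turn between fingers that pinch its width
- nut (a joint): Wing nut angle (rad) about the vertical: 0 when its wings are in line with the white line on its block (parallel to the rack's x axis); positive is tightened, clockwise seen from above. It starts 0.8 to 1.4 too tight; stops at -0.3 and 1.6. Stiff: stays where it is left (0.1 N m)
- nut_grip (a point): Middle of the steel wing of the wing nut, on its vertical axis, 67 mm above the table, at y=-160 mm of the rack, x=-30 mm. The wing is an upright blade 46 mm long, 9 mm thick, 30 mm high (from 51 to 81 mm above the table), long along this point's own x axis; the block's top is 40 mm above the table
- slot0 (a point): Slot 0: where the centre of a slab is when it is home in it (against the stop plate, on the bottom, 40 mm above the table); axes as the rack's. The slot is 25 mm wide, between ribs 85 mm long about this point, straight to 28 mm above the table with 45-degree lead-ins up to 35 mm; its +x end is open above the clamp bar
- slot1 (a point): Slot 1: where the centre of a slab is when it is home in it (against the stop plate, on the bottom, 40 mm above the table); axes as the rack's. The slot is 25 mm wide, between ribs 85 mm long about this point, straight to 28 mm above the table with 45-degree lead-ins up to 35 mm; its +x end is open above the clamp bar
- slot2 (a point): Slot 2: where the centre of a slab is when it is home in it (against the stop plate, on the bottom, 40 mm above the table); axes as the rack's. The slot is 25 mm wide, between ribs 85 mm long about this point, straight to 28 mm above the table with 45-degree lead-ins up to 35 mm; its +x end is open above the clamp bar
- slot3 (a point): Slot 3: where the centre of a slab is when it is home in it (against the stop plate, on the bottom, 40 mm above the table); axes as the rack's. The slot is 25 mm wide, between ribs 85 mm long about this point, straight to 28 mm above the table with 45-degree lead-ins up to 35 mm; its +x end is open above the clamp bar
- slab0_c (a point): Centre of a stone slab 110 x 22 x 60 mm (long x, thick y, high z), 0.37 kg (0.3 to 0.45), standing on its long edge in the caddy at the start, centre 38 mm above the table; all slabs are alike and three or four are present
- slab1_c (a point): Centre of a stone slab 110 x 22 x 60 mm (long x, thick y, high z), 0.37 kg (0.3 to 0.45), standing on its long edge in the caddy at the start, centre 38 mm above the table; all slabs are alike and three or four are present
- slab2_c (a point): Centre of a stone slab 110 x 22 x 60 mm (long x, thick y, high z), 0.37 kg (0.3 to 0.45), standing on its long edge in the caddy at the start, centre 38 mm above the table; all slabs are alike and three or four are present
- slab3_c (a point): Centre of a stone slab 110 x 22 x 60 mm (long x, thick y, high z), 0.37 kg (0.3 to 0.45), standing on its long edge in the caddy at the start, centre 38 mm above the table; all slabs are alike and three or four are present
- caddy: Loose heavy wooden caddy 138 x 233 x 34 mm, 1.6 kg, on the table, origin under its centre; its four bays (28 mm wide, 122 mm long along its x, at y=-82.5, -27.5, 27.5, 82.5 mm, floor 8 mm up, walls 34 mm above the table) hold the slabs on edge, 34 mm of each standing clear. It may be left anywhere on the table
- brush: Brush lying on the table; leave alone
- mug: Mug 72 mm across, 70 mm high, origin under its centre; leave alone

How it is judged (in metres and radians):
On the way, in this order (a step that is already met when the one before it is completed fails the run):
1. the lever is flipped open (over 1.6 rad) while the nut is still tight (value of joint lever above 1.6 rad and value of joint nut above 0.5 rad), for 0.2 s.
2. with the lever open (over 1.4 rad), the nut is on its line (within 0.2 rad) and every slab sits upright on the bottom of a slot under the lip (value of joint lever above 1.4 rad and value of joint nut between -0.2 and 0.2 rad and z of slab0_c in the frame of rack between 0.036 and 0.044 m and x of slab0_c in the frame of rack between -0.014 and 0.01 m and y of slab0_c in the frame of rack between -0.1 and 0.1 m and angle between each of slab0_c, slab1_c, slab2_c, slab3_c's own z axis and vertical below 0.07 rad and angle between the x axis of each of slab0_c, slab1_c, slab2_c, slab3_c and the x axis of rack, either way round below 0.08 rad and z of slab1_c in the frame of rack between 0.036 and 0.044 m and x of slab1_c in the frame of rack between -0.014 and 0.01 m and y of slab1_c in the frame of rack between -0.1 and 0.1 m and z of slab2_c in the frame of rack between 0.036 and 0.044 m and x of slab2_c in the frame of rack between -0.014 and 0.01 m and y of slab2_c in the frame of rack between -0.1 and 0.1 m and z of slab3_c in the frame of rack between 0.036 and 0.044 m and x of slab3_c in the frame of rack between -0.014 and 0.01 m and y of slab3_c in the frame of rack between -0.1 and 0.1 m), for 0.2 s.
3. the lever is closed (under 0.12 rad) (value of joint lever below 0.12 rad), for 0.2 s.
At the end, for the whole second after the job is handed in: The lever is closed (under 0.12 rad), the nut is within 0.2 rad of its line, and every slab present stands at rest in a slot: centre within 4 mm of its seated height, within 0.07 rad of upright, lined up with the slot within 0.08 rad, and its end within 6 mm of the stop plate under the lip (value of joint lever below 0.12 rad and value of joint nut between -0.2 and 0.2 rad and z of slab0_c in the frame of rack between 0.036 and 0.044 m and x of slab0_c in the frame of rack between -0.014 and -0.004 m and y of slab0_c in the frame of rack between -0.1 and 0.1 m and angle between each of slab0_c, slab1_c, slab2_c, slab3_c's own z axis and vertical below 0.07 rad and angle between the x axis of each of slab0_c, slab1_c, slab2_c, slab3_c and the x axis of rack, either way round below 0.08 rad and linear speed of each of slab0, slab1, slab2, slab3 below 0.02 m/s and z of slab1_c in the frame of rack between 0.036 and 0.044 m and x of slab1_c in the frame of rack between -0.014 and -0.004 m and y of slab1_c in the frame of rack between -0.1 and 0.1 m and z of slab2_c in the frame of rack between 0.036 and 0.044 m and x of slab2_c in the frame of rack between -0.014 and -0.004 m and y of slab2_c in the frame of rack between -0.1 and 0.1 m and z of slab3_c in the frame of rack between 0.036 and 0.044 m and x of slab3_c in the frame of rack between -0.014 and -0.004 m and y of slab3_c in the frame of rack between -0.1 and 0.1 m); the robot touches nothing.
It fails at once if a bystander (brush, mug) is moved more than 30 mm (distance of any of brush, mug from where it was at the start of the episode above 0.03 m).
Of slab0, slab1, slab2, slab3 only 3 to 4 are there at a start; the rules pass over those that are not, and their reading is None.
At some moment in a run one of caddy may be knocked a few centimetres aside while the robot is not near it.
It also fails if it takes over 208 s, if anything falls off the work surface, if the arm or the gripper's body presses on something with over 40 N, if the wrist force passes 120 N, or if a joint passes its speed limit or range.

## Working session

There is one attempt and no reset: what is moved stays moved. The work goes in short steps, Python scripts to look and compute and a shell command to move; the robot and the scene stay as the last step left them, time stands still between calls to the robot, and variables do not carry over. Pictures are saved under pics/ and viewed, at most 14 in all, crops included, and the job is handed in when it is done.

```bash
ls; mkdir -p pics; python3 - <<'E'
from cell import env, vision
import cv2, pickle
print(env.observe())
for n in ("top","side"):
    s=vision.snapshot(n); cv2.imwrite(f"pics/{n}0.png",s["pixels"][:,:,::-1]); print(n,s["K"],s["extrinsics"],[k for k in s])
s=vision.snapshot("wrist");print(s["mount"],s["K"])
E
```

```text
pics
{'t': 0.0, 'joint_pos': array([-8.97665129e+01,  5.99742702e+00,  5.52642922e+00,  8.96053465e+01,
        6.04802897e-04,  7.75272775e+01]), 'dq': array([-0.03991255,  0.00662745, -0.04551269,  0.01426414,  0.01640147,
        0.08513581]), 'joint_torque': array([ 3.52776924e-04, -5.56930304e+01,  5.03648829e+01,  1.68845284e-02,
       -3.70199468e-04,  1.52469845e-06]), 'eef_pos': array([ 131.98804849, -584.95427214,  230.52845773]), 'tool_rot': array([-1.79925588e+02, -1.70789737e-02,  1.27061981e+01]), 'force': array([-1.14132599, -1.04682144,  0.44003844]), 'torque': array([0.03674595, 0.00964401, 0.01431216]), 'finger_force': 0.0, 'finger_gap': 0.9969040667505403}
top [[457.24741313   0.         317.0867557 ]
 [  0.         457.24741313 204.91265839]
 [  0.           0.           1.        ]] [[-1.11611614e-02  9.95836687e-01 -9.04694492e-02  4.43745046e+02]
 [-9.99936508e-01 -1.09749256e-02  2.55577180e-03  4.24473748e+01]
 [ 1.55223585e-03  9.04922305e-02  9.95895952e-01  1.22712101e+03]
 [ 0.00000000e+00  0.00000000e+00  0.00000000e+00  1.00000000e+00]] ['pixels', 'K', 'extrinsics']
side [[412.67627631   0.         325.26676289]
 [  0.         412.67627631 196.52957825]
 [  0.           0.           1.        ]] [[-7.95646338e-01  4.52165248e-01 -4.03104818e-01  1.13035451e+02]
 [-6.05761204e-01 -5.94473366e-01  5.28823961e-01  6.45462771e+02]
 [-5.19260476e-04  6.64942108e-01  7.46894721e-01  9.52027535e+02]
 [ 0.00000000e+00  0.00000000e+00  0.00000000e+00  1.00000000e+00]] ['pixels', 'K', 'extrinsics']
[[ 1.48953872e-03  9.63736443e-01  2.66851736e-01  6.73719362e+01]
 [ 9.99998656e-01 -1.61815073e-03  2.62071049e-04  6.00836344e-01]
 [ 6.84373753e-04  2.66850987e-01 -9.63737559e-01 -1.42925091e+02]
 [ 0.00000000e+00  0.00000000e+00  0.00000000e+00  1.00000000e+00]] [[287.31463066   0.         320.02485839]
 [  0.         287.31463066 200.41907082]
 [  0.           0.           1.        ]]
```

View pics/top0.png

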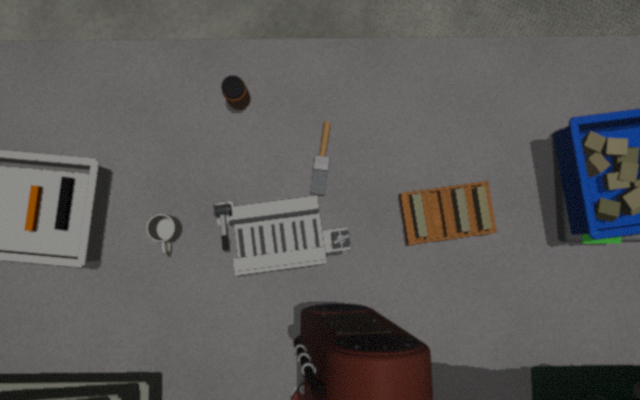

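View pics/side0.png

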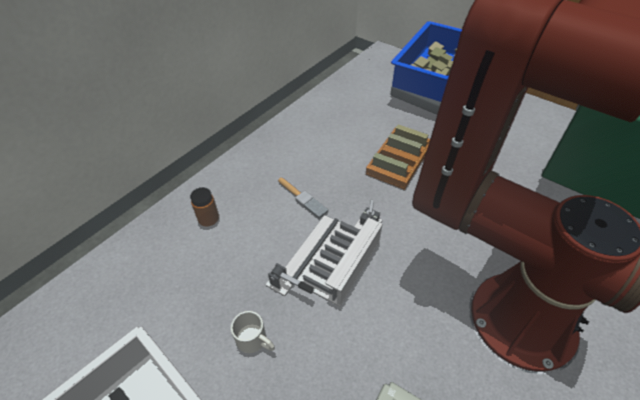

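The top view shows the lever at (223,225), its pivot near (222,208), and the nut at (340,239). The caddy is at (448,213) with slabs at (420,215), (460,210) and (484,207). The side view agrees. I'll compute a rough pose, then look closer.

```bash
cat > h.py <<'E'
import numpy as np, cv2
from cell import env, vision
from scipy.spatial.transform import Rotation as R
from scipy.optimize import least_squares
def cam(name):
    o=env.observe() if name=="wrist" else None
    s=vision.snapshot(name)
    if o is not None:
        T=np.eye(4); T[:3,:3]=R.from_euler('xyz',o['tool_rot'],degrees=True).as_matrix(); T[:3,3]=o['eef_pos']
        E=T@s['mount']
    else: E=s['extrinsics']
    return s['pixels'],s['K'],E
def ray(K,E,u,v,z):
    d=E[:3,:3]@np.array([(u-K[0,2])/K[0,0],-(v-K[1,2])/K[1,1],-1]); return E[:3,3]+d*(z-E[2,3])/d[2]
def proj(K,E,p):
    c=E[:3,:3].T@(np.asarray(p,float)-E[:3,3]); return np.array([K[0,2]+K[0,0]*c[0]/-c[2],K[1,2]-K[1,1]*c[1]/-c[2]])
def w(pose,p):  # planar pose x,y,yaw deg
    a=np.radians(pose[2]); return np.array([pose[0]+p[0]*np.cos(a)-p[1]*np.sin(a),pose[1]+p[0]*np.sin(a)+p[1]*np.cos(a),p[2]])
def fit(K,E,pts,uv,x0):
    f=lambda q:np.concatenate([proj(K,E,w(q,p))-u for p,u in zip(pts,uv)])
    r=least_squares(f,x0,x_scale=[10,10,1]); return r.x,np.abs(r.fun).max()
def crop(px,u0,v0,u1,v1,k,fn): cv2.imwrite(fn,cv2.resize(px[v0:v1,u0:u1,::-1],None,fx=k,fy=k,interpolation=cv2.INTER_CUBIC))
E
python3 - <<'E'
from h import *
px,K,E=cam("top")
print(fit(K,E,[(85,135,52),(-30,-160,67)],[(222,208),(340,239)],[400,100,0]))
# caddy corners top z=34
print(fit(K,E,[(69,116.5,34),(69,-116.5,34),(-69,-116.5,34),(-69,116.5,34)],[(401,193),(488,182),(495,234),(408,245)],[450,-250,0]))
for u,v in [(164,229),(320,185)]: print(ray(K,E,u,v,30))
crop(px,200,180,360,285,5,"pics/top1.png")
E
```

```text
(array([474.93508889, 143.20473386,   5.87842433]), np.float64(0.5981493428926399))
(array([ 526.17837819, -303.01658067,    6.31118521]), np.float64(1.1223263223217828))
[493.66164887 440.38079933  30.        ]
[605.17946618  31.09753549  30.        ]
```

View pics/top1.png

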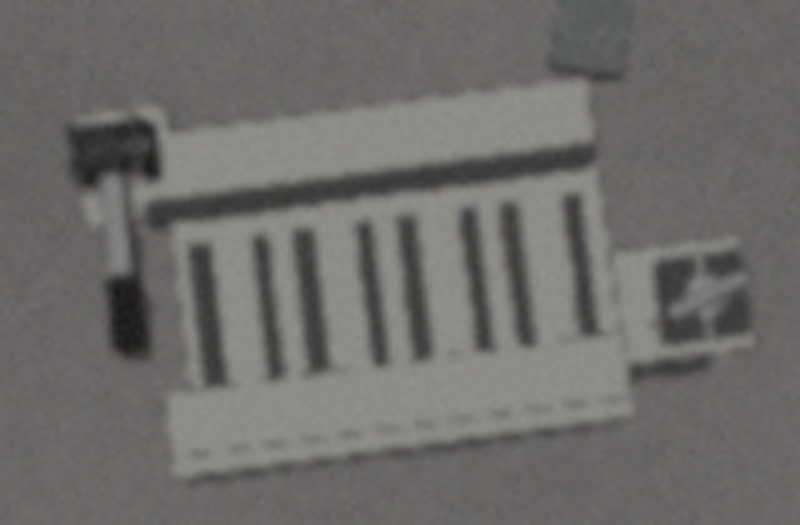

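Rack is roughly at (475,143), yaw 6°. The wing sits about 60–65° clockwise of the white line. I'll move above the rack with the tool yaw turned half round, so joint 6 stays in range.

```bash
python3 -m handwheel '[[2.85,2.4,0,0,0,0.12,0],[2.85,2.4,0,0,0,0.12,0],[2.85,2.4,0,0,0,0.12,0],[2.85,2.4,0,0,0,0.12,0],[2.85,2.4,0,0,0,0.12,0],[2.85,2.4,0,0,0,0.12,0],[2.85,2.4,0,0,0,0.12,0],[2.85,2.4,0,0,0,0.12,0],[2.85,2.4,0,0,0,0.12,0],[2.85,2.4,0,0,0,0.12,0],[2.85,2.4,0,0,0,0.12,0],[2.85,2.4,0,0,0,0.12,0]]'
python3 -m handwheel '[[-0.25,3.4,0,0,0,0.12,160],[-0.25,3.4,0,0,0,0.12,160],[-0.25,3.4,0,0,0,0.12,160],[-0.25,3.4,0,0,0,0.12,160],[-0.25,3.4,0,0,0,0.12,160],[-0.25,3.4,0,0,0,0.12,160],[-0.25,3.4,0,0,0,0.12,160],[-0.25,3.4,0,0,0,0.12,160],[-0.25,3.4,0,0,0,0.12,160],[-0.25,3.4,0,0,0,0.12,160],[-0.25,3.4,0,0,0,0.12,160],[-0.25,3.4,0,0,0,0.12,160],[-0.25,3.4,0,0,0,0.12,160],[0,0,0,0,0,0,160],[0,0,0,0,0,0,160]]'
python3 - <<'E'
from h import *
px,K,E=cam("wrist"); np.savez("w1.npz",px=px,K=K,E=E)
cv2.imwrite("pics/w1.png",px[:,:,::-1]); print(env.observe()['joint_pos'])
for n,p in dict(pivot=(85,135,52),grip=(0,135,52),nut=(-30,-160,81),lipL=(-43,100,84),lipR=(-43,-100,84)).items(): print(n,proj(K,E,w([475,143.2,5.9],p)))
E
```

```text
t: 1.2
eef_pos: [475.2, -295.8, 231.3]
tool_rot: [180.0, 0.0, 95.6]
force: [0.9, -0.5, -0.7]
finger_gap: 1.0
finger_force: 0.0
t: 2.45
eef_pos: [441.0, 146.2, 231.2]
tool_rot: [180.0, -0.0, -175.2]
force: [-0.2, -0.4, -0.6]
finger_gap: 0.375
finger_force: 0.0
[ 2.00209085e+00 -1.78517407e+01 -1.67545304e+01  9.11097459e+01
 -1.11529076e-02 -2.62884741e+00]
pivot [424.5679802  273.11931066]
grip [430.33234316 208.23718502]
nut [162.17680946 193.96192702]
lipL [411.29707522 177.9468009 ]
lipR [216.71937816 181.40903107]
```

View pics/w1.png

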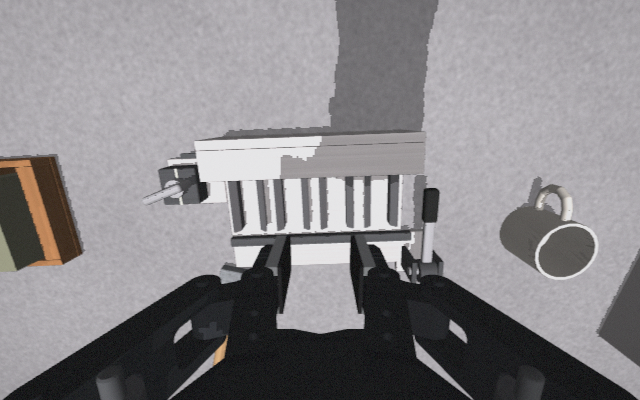

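The wrist view shows the grip at (431,206), the lever base near (425,265), the lip edge along v≈178, and the nut wing at about (145–185, 200–183). I'll zoom in on two parts in one mosaic.

```bash
python3 - <<'E'
from h import *
d=np.load("w1.npz"); px=d["px"][:,:,::-1]
a=cv2.resize(px[150:230,130:240],None,fx=5,fy=5,interpolation=3)[:, :550]
b=cv2.resize(px[170:290,395:445],None,fx=5,fy=5,interpolation=3)
m=np.zeros((600,800,3),np.uint8); m[:400,:550]=a; m[:600,550:800]=b
cv2.imwrite("pics/w1z.png",m)
E
```

```text
(no output)
```

View pics/w1z.png

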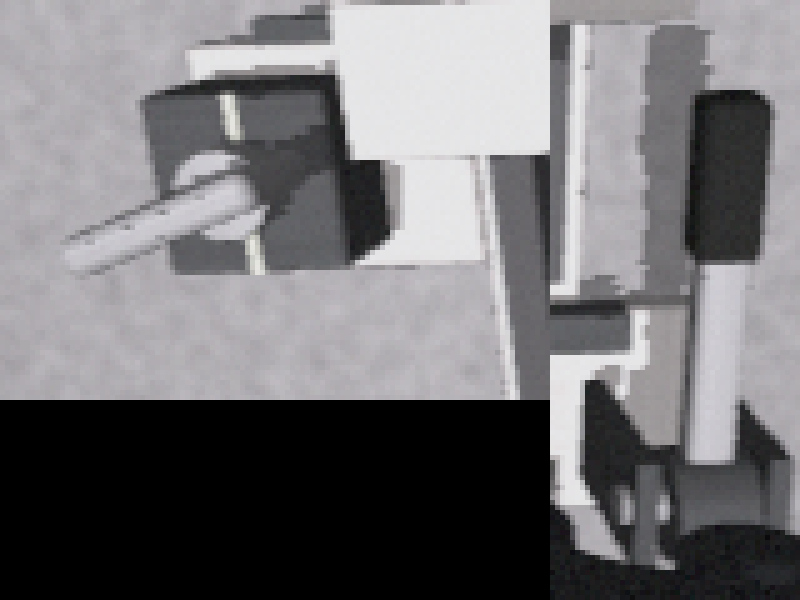

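```bash
python3 - <<'E'
from h import *
d=np.load("w1.npz"); K,E=d["K"],d["E"]
pts=[(0,135,58.5),(-20,135,58.5),(20,135,58.5),(-30,-160,81)]; uv=[(431.6,205),(431.8,188.4),(431,222),(161.4,193.6)]
lip=[(215,181.4),(410,174.8)]
def f(q):
    r=[proj(K,E,w(q,p))-u for p,u in zip(pts,uv)]
    for u,v in lip:
        g=ray(K,E,u,v,84); a=np.radians(q[2]); r.append([((g[0]-q[0])*np.cos(a)+(g[1]-q[1])*np.sin(a)+43)*.85])
    return np.concatenate(r)
s=least_squares(f,[475,143,6],x_scale=[10,10,1]); print(s.x,s.fun.round(1))
q=s.x
a=ray(K,E,143.6,201,81);b=ray(K,E,178.5,186.5,81);print("wing",a,b,np.degrees(np.arctan2(*(b-a)[1::-1])), np.linalg.norm(b-a))
a=ray(K,E,176,169,40);b=ray(K,E,181.4,204.4,40);print("line yaw",np.degrees(np.arctan2(*(b-a)[1::-1])))
for n,p in dict(grip=(0,135,52),open=(104.3,135,134.8),nut=(-30,-160,67)).items(): print(n,w(q,p))
E
```

```text
[472.52786952 141.74889194   6.96007449] [ 0.2  0.7  1.2  0.3 -0.4  0.1 -0.8  0.7  0.6  1. ]
wing [471.02944283 -39.10654301  81.        ] [452.05014068  -1.55817089  81.        ] 116.81489610773485 42.07248696330534
line yaw 5.851698704704885
grip [456.16888321 275.7540544   52.        ]
open [559.70027909 288.39288605 134.8       ]
nut [462.13737275 -20.70737165  67.        ]
```

```bash
python3 -m handwheel '[[0.38,3.24,0,0,0,0.014,160],[0.38,3.24,0,0,0,0.014,160],[0.38,3.24,0,0,0,0,160],[0.38,3.24,0,0,0,0,160],[0,0,0,0,0,0,160],[0,0,-3.6,0,0,0,160],[0,0,-3.6,0,0,0,160],[0,0,-3.6,0,0,0,160],[0,0,-2.4,0,0,0,160],[0,0,0,0,0,0,160],[0,0,0,0,0,0,160]]'
python3 - <<'E'
from h import *
px,K,E=cam("wrist"); crop(px,220,120,420,270,4,"pics/w2.png")
E
```

```text
t: 3.42
eef_pos: [456.3, 272.8, 98.8]
tool_rot: [-180.0, -0.1, -173.9]
force: [-0.0, 0.2, 0.3]
finger_gap: 0.372
finger_force: 0.0
```

View pics/w2.png

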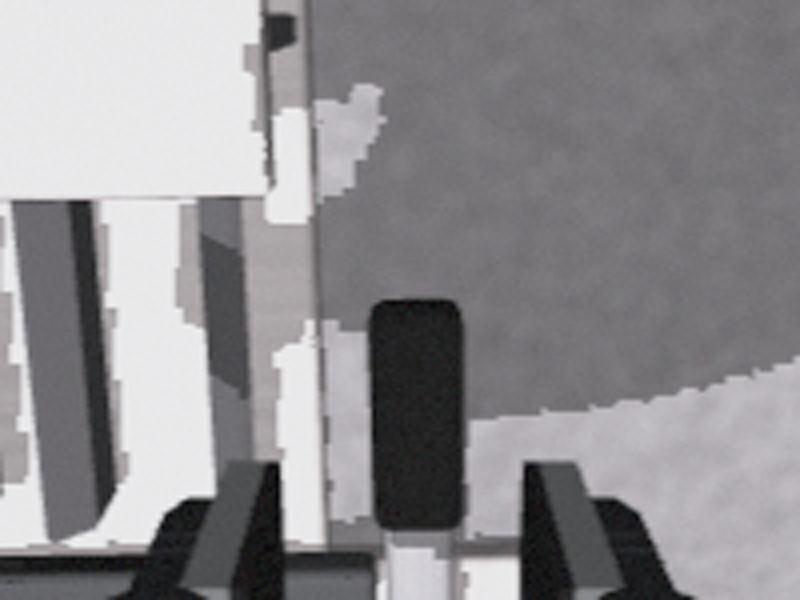

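```bash
python3 - <<'E'
from h import *
px,K,E=cam("wrist")
P=lambda c,r,z: ray(K,E,220+c/4,120+r/4,z)
print("grip",P(416,413,58.5), P(416,301,58.5),P(419,524,58.5))
a=P(5,199,84);b=P(263,196,84);print("lip",a,b,np.degrees(np.arctan2(-(b-a)[0],(b-a)[1])))
a=P(312,40,10);b=P(327,545,10)
print("side edge",np.degrees(np.arctan2(*(a-b)[1::-1])))
E
```

```text
grip [456.97931445 275.65618025  58.5       ] [437.32520062 273.45757244  58.5       ] [477.51142658 278.48361774  58.5       ]
lip [422.29459544 213.56215727  84.        ] [417.99955999 249.40760093  84.        ] 6.832660547448752
side edge -173.2602859767359
```

```bash
python3 -m handwheel '[[0.07,0.28,-2,0,0,0.013,160],[0,0,-2.2,0,0,0,160],[0,0,-2,0,0,0,160],[0,0,0,0,0,0,160],[0,0,0,0,0,0,255],[0,0,0,0,0,0,255],[0,0,0,0,0,0,255],[0,0,0,0,0,0,255],[0,0,0,0,0,0,255],[0,0,0,0,0,0,255]]'
python3 -m handwheel '[[0.09,0.01,1.27,0,0,0,255],[0.28,0.03,1.24,0,0,0,255],[0.46,0.06,1.18,0,0,0,255],[0.63,0.08,1.1,0,0,0,255],[0.79,0.09,1.0,0,0,0,255],[0.93,0.11,0.86,0,0,0,255],[1.05,0.13,0.72,0,0,0,255],[1.14,0.14,0.55,0,0,0,255],[1.21,0.15,0.37,0,0,0,255],[1.25,0.15,0.18,0,0,0,255],[1.26,0.15,0,0,0,0,255],[1.25,0.15,-0.2,0,0,0,255],[0,0,0,0,0,0,255],[0,0,0,0,0,0,255],[0,0,0,0,0,0,255]]'
python3 - <<'E'
from h import *
px,K,E=cam("side"); crop(px,230,180,430,330,4,"pics/s1.png")
E
```

```text
t: 4.35
eef_pos: [458.4, 275.8, 39.4]
tool_rot: [-179.8, 0.1, -173.1]
force: [-0.9, -9.7, -2.6]
finger_gap: 0.172
finger_force: 61.4
t: 5.6
eef_pos: [561.0, 288.3, 121.5]
tool_rot: [-179.9, -0.0, -173.1]
force: [-2.4, -6.9, -5.4]
finger_gap: 0.16
finger_force: 59.5
```

View pics/s1.png

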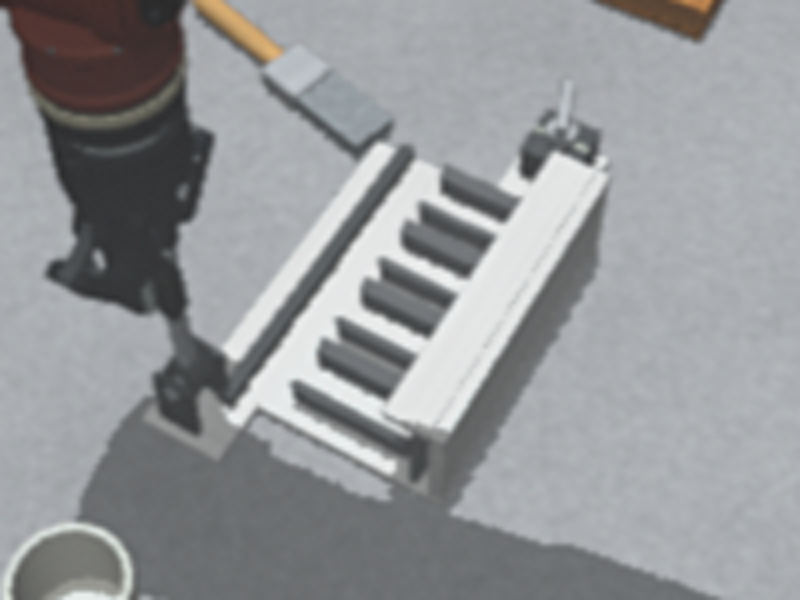

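Lever is upright against its stop. I'll release it, rise, and move to the nut with the tool yaw at about 117°.

```bash
python3 -m handwheel '[[0,0,0,0,0,0,160],[0,0,0,0,0,0,160],[0,0,0,0,0,0,160],[0,0,2,0,0,0,160],[0,0,3,0,0,0,160],[0,0,3.5,0,0,0,160],[0,0,0,0,0,-0.122,160],[-1.09,-3.43,0,0,0,-0.122,160],[-1.09,-3.43,0,0,0,-0.122,160],[-1.09,-3.43,0,0,0,-0.122,160],[-1.09,-3.43,0,0,0,-0.122,160],[-1.09,-3.43,0,0,0,-0.122,160],[-1.09,-3.43,0,0,0,-0.122,160],[-1.09,-3.43,0,0,0,-0.122,160],[-1.09,-3.43,0,0,0,-0.122,160],[-1.09,-3.43,-3,0,0,-0.122,160],[0,0,-3,0,0,0,160],[0,0,-2,0,0,0,160],[0,0,0,0,0,0,160],[0,0,0,0,0,0,160]]'
python3 - <<'E'
from h import *
px,K,E=cam("wrist"); np.savez("w3.npz",px=px,K=K,E=E);crop(px,220,120,420,270,4,"pics/w3.png"); o=env.observe();print(o['eef_pos'],o['tool_rot'])
print(4*(proj(K,E,(462.8,-20.8,81))-[220,120]))
E
```

```text
t: 7.32
eef_pos: [463.7, -15.2, 128.9]
tool_rot: [180.0, -0.0, 117.0]
force: [-0.2, 0.0, 0.7]
finger_gap: 0.369
finger_force: 0.0
[464.51469665 -15.23968677 130.02973325] [1.79920834e+02 6.36933003e-02 1.17074210e+02]
[382.21375445 424.89428611]
```

View pics/w3.png

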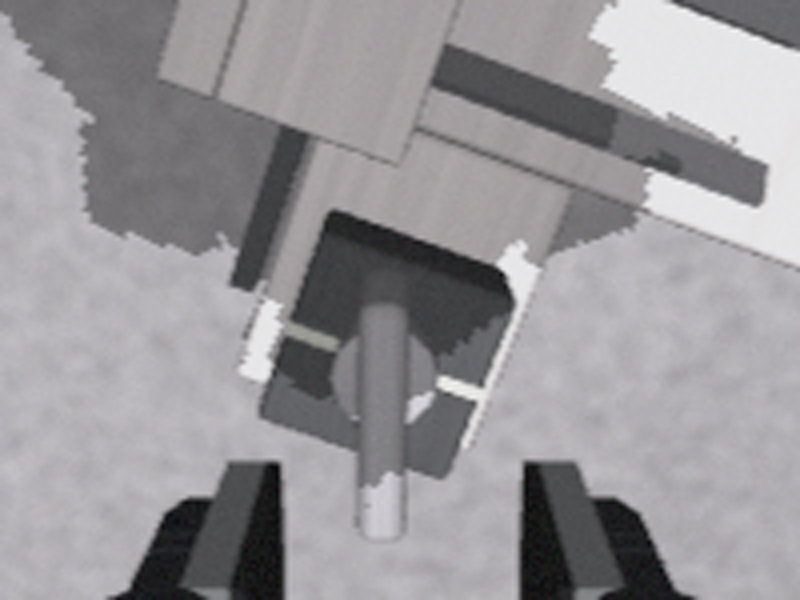

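```bash
python3 -m handwheel '[[-0.15,-0.55,-2,0,0,0,160],[0,0,-3,0,0,0,160],[0,0,-2.2,0,0,0,160],[0,0,-0.9,0,0,0,160],[0,0,0,0,0,0,160],[0,0,0,0,0,0,255],[0,0,0,0,0,0,255],[0,0,0,0,0,0,255],[0,0,0,0,0,0,255],[0,0,0,0,0,0,255],[0,0,0,0,0,0,255]]'
python3 -m handwheel '[[0,0,0,0,0,0.11,255],[0,0,0,0,0,0.11,255],[0,0,0,0,0,0.11,255],[0,0,0,0,0,0.11,255],[0,0,0,0,0,0.11,255],[0,0,0,0,0,0.11,255],[0,0,0,0,0,0.11,255],[0,0,0,0,0,0.11,255],[0,0,0,0,0,0.11,255],[0,0,0,0,0,0.11,255],[0,0,0,0,0,0.12,255],[0,0,0,0,0,0,255],[0,0,0,0,0,0,255]]'
python3 -m handwheel '[[0,0,0,0,0,0,160],[0,0,0,0,0,0,160],[0,0,0,0,0,0,160],[0,0,2.5,0,0,0,160],[0,0,3.5,0,0,0,160],[0,0,3,0,0,0,160],[0,0,0,0,0,0,160],[0,0,0,0,0,0,160]]'
python3 - <<'E'
from h import *
px,K,E=cam("wrist"); np.savez("w4.npz",px=px,K=K,E=E);crop(px,220,120,420,270,4,"pics/w4.png")
E
```

```text
t: 8.28
eef_pos: [462.9, -21.0, 49.3]
tool_rot: [180.0, 0.1, 117.1]
force: [-5.7, 0.3, 3.4]
finger_gap: 0.2
finger_force: 58.7
t: 9.37
eef_pos: [462.9, -21.1, 49.3]
tool_rot: [-179.9, 0.0, -173.0]
force: [-6.1, -0.5, 3.8]
finger_gap: 0.197
finger_force: 58.8
t: 10.03
eef_pos: [464.1, -21.3, 139.8]
tool_rot: [-179.9, 0.3, -173.1]
force: [-0.4, 0.4, -0.6]
finger_gap: 0.372
finger_force: 0.0
```

View pics/w4.png

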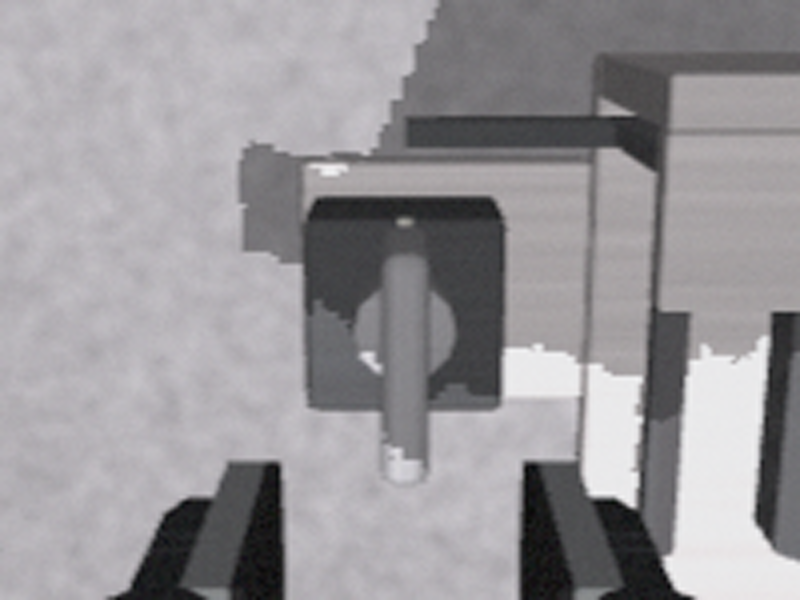

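Nut is now in line with the white line. Next I'll go to the caddy.

```bash
python3 -m handwheel '[[0.64,-3.5,0.5,0,0,0,130],[0.64,-3.5,0.5,0,0,0,130],[0.64,-3.5,0.5,0,0,0,130],[0.64,-3.5,0.5,0,0,0,130],[0.64,-3.5,0.5,0,0,0,130],[0.64,-3.5,0.5,0,0,0,130],[0.64,-3.5,0.5,0,0,0,130],[0.64,-3.5,0.5,0,0,0,130],[0,0,0,0,0,0,130],[0,0,0,0,0,0,130]]'
python3 - <<'E'
from h import *
d=np.load("w4.npz");K,E=d["K"],d["E"]
print("lip",ray(K,E,220+690/4,120+311/4,84),"nut",ray(K,E,321,120+365/4,81))
px,K,E=cam("wrist"); np.savez("w5.npz",px=px,K=K,E=E);crop(px,120,60,520,335,2,"pics/w5.png")
E
```

```text
t: 10.92
eef_pos: [513.0, -302.0, 175.4]
tool_rot: [179.9, -0.1, -173.2]
force: [-0.4, 0.8, -0.3]
finger_gap: 0.488
finger_force: 0.0
lip [443.50524384  27.91427405  84.        ] nut [460.82823265 -21.49915749  81.        ]
```

View pics/w5.png

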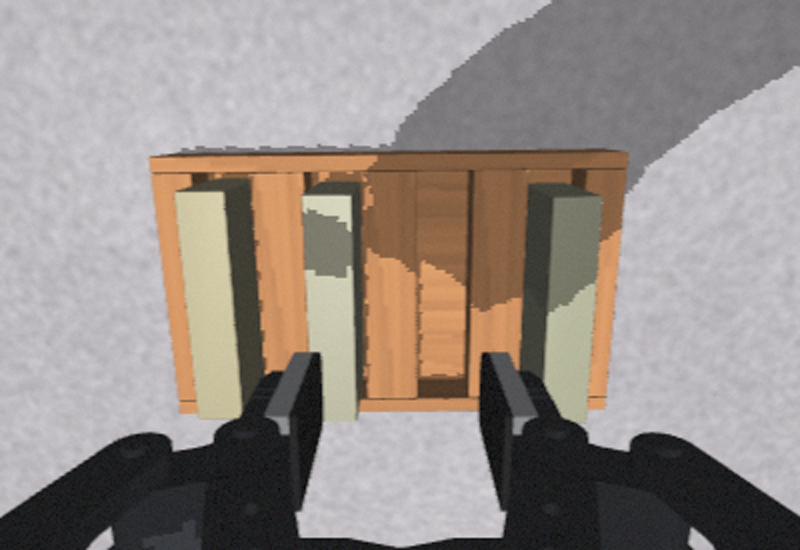

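```bash
cat > slab.py <<'E'
from h import *
def slab(K,E,uv,x0=(526,-303,6)):
    pts=[(-55,-11,68),(-55,11,68),(55,-11,68),(55,11,68)]
    k=[i for i in range(4) if uv[i]]
    return fit(K,E,[pts[i] for i in k],[uv[i] for i in k],list(x0))
E
python3 - <<'E'
from slab import *
d=np.load("w5.npz");K,E=d["K"],d["E"]; s=lambda c,r:(120+c/2,60+r/2)
print(slab(K,E,[s(177,193),s(226,190),s(199,418),s(241,418)]))
print(slab(K,E,[s(303,197),s(351,195),s(310,420),s(356,420)]))
print(slab(K,E,[s(554,197),s(600,197),None,s(588,419)]))
print(fit(K,E,[(-69,-116.5,34),(-69,116.5,34),(69,-116.5,34),(69,116.5,34)],[s(151,158),s(628,154),s(181,402),s(605,400)],[526,-303,6]))
E
```

```text
(array([ 539.10837746, -386.0697911 ,    6.37741431]), np.float64(1.3189080959108708))
(array([ 534.21246196, -331.83915316,    6.52542726]), np.float64(1.3995184818300004))
(array([ 521.54482835, -221.83288948,    8.70249886]), np.float64(1.5750775725761628))
(array([ 527.8585492 , -304.6489602 ,    7.30339901]), np.float64(4.190890297788428))
```

```bash
python3 -m handwheel '[[0.28,2.66,0,0,0,0,130],[0.28,2.66,0,0,0,0,130],[0.28,2.66,0,0,0,0,130],[0,0,-3,0,0,0,130],[0,0,-4,0,0,0,130],[0,0,-3,0,0,0,130],[0,0,-2,0,0,0,130],[0,0,-1.3,0,0,0,130],[0,0,0,0,0,0,130],[0,0,0,0,0,0,255],[0,0,0,0,0,0,255],[0,0,0,0,0,0,255],[0,0,0,0,0,0,255],[0,0,0,0,0,0,255]]'
python3 -m handwheel '[[0,0,1.5,0,0,0,255],[0,0,3,0,0,0,255],[0,0,3.5,0,0,0,255],[0,0,3.5,0,0,0,255],[0,0,3.3,0,0,0,255],[0,0,0,0,0,0,255]]'
cat > way.py <<'E'
from h import *
import sys
pose=[473.2,141.5,6.85]
W={'P0':(15,-36,132),'P1':(15,-36,72),'P2':(15,-58,71),'P3':(10,-58,71),'P4':(5,-58.5,71.5),'P5':(0,-60,71)}
def way(sy,g=0):
    out={}
    for n,(al,tx,tz) in W.items():
        a=np.radians(al); c,s=np.cos(a),np.sin(a)
        cx=tx+55*c+30*s; cz=tz+55*s-30*c
        out[n]=w(pose,(cx+g*c-4*s,sy,cz+g*s+4*c))
    return out
if __name__=="__main__":
    o=env.observe(); p=o['eef_pos']; print(p.round(1),o['tool_rot'].round(1),o['force'].round(1))
    for n,q in way(float(sys.argv[1]),float(sys.argv[2])).items(): print(n,q.round(1),((q-p)/10).round(2)); p=q
E
python3 way.py 27.5 0
```

```text
t: 12.13
eef_pos: [522.9, -221.5, 46.0]
tool_rot: [-179.9, 0.1, -173.1]
force: [-0.7, 1.8, 6.7]
finger_gap: 0.243
finger_force: 62.2
t: 12.63
eef_pos: [524.3, -222.8, 200.0]
tool_rot: [-179.6, 0.4, -173.1]
force: [0.4, -1.7, -2.6]
finger_gap: 0.244
finger_force: 60.9
[ 524.3 -222.8  200. ] [-179.6    0.4 -173.1] [ 0.4 -1.7 -2.6]
P0 [493.6 171.6 121.1] [-3.07 39.45 -7.88]
P1 [493.6 171.6  61.1] [ 0.  0. -6.]
P2 [471.8 169.   60.1] [-2.18 -0.26 -0.1 ]
P3 [470.6 168.9  54.9] [-0.12 -0.01 -0.52]
P4 [468.5 168.6  50.4] [-0.21 -0.03 -0.46]
P5 [465.  168.2  45. ] [-0.35 -0.04 -0.54]
```

```bash
python3 -m handwheel '[[0,0,0,0,0,0,255],[0,0,0,0,0,0,255],[0,0,0,0,0,0,255]]'; python3 - <<'E'
from h import *
px,K,E=cam("wrist"); np.savez("w6.npz",px=px,K=K,E=E);crop(px,120,60,520,335,2,"pics/w6.png")
E
```

```text
t: 12.88
eef_pos: [521.1, -220.5, 190.1]
tool_rot: [179.9, -0.1, -173.1]
force: [-0.2, 0.3, -4.3]
finger_gap: 0.244
finger_force: 60.8
```

View pics/w6.png

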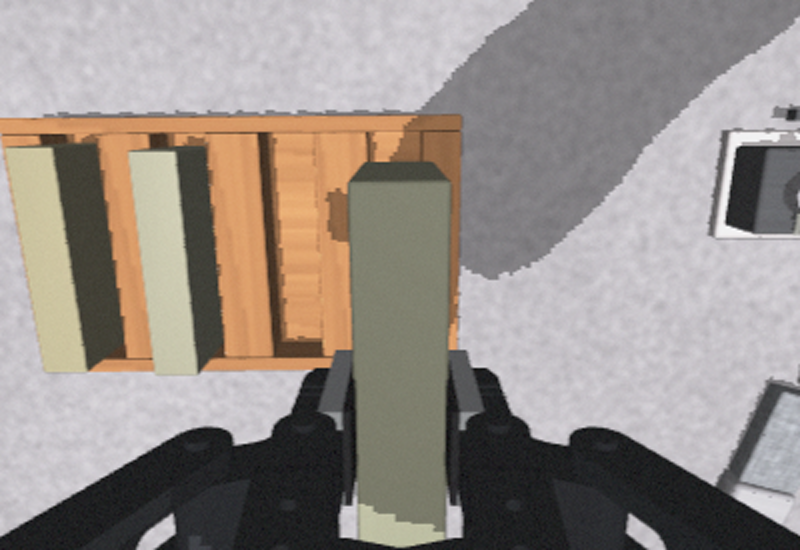

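```bash
python3 - <<'E'
from h import *
d=np.load("w6.npz");K,E=d["K"],d["E"]
base=np.array([521.1,-220.5,190.1])
for h in (4,6,8):
  for g in (-3,0,3):
    # slab centre = TCP - h z, - g along x
    q=[base[0]-g*.993,base[1]-g*.119,6.9]; zc=190.1-h
    print(h,g,[(proj(K,E,w(q,p))*2-[240,120]).round(0) for p in [(-55,-11,zc+30),(-55,11,zc+30),(-55,-11,zc-30),(-55,11,zc-30)]])
E
```

```text
4 -3 [array([349., 202.]), array([457., 202.]), array([365., 176.]), array([437., 176.])]
4 0 [array([349., 187.]), array([457., 187.]), array([365., 166.]), array([438., 166.])]
4 3 [array([348., 172.]), array([458., 172.]), array([365., 156.]), array([438., 156.])]
6 -3 [array([350., 201.]), array([456., 201.]), array([366., 175.]), array([437., 175.])]
6 0 [array([349., 186.]), array([456., 186.]), array([365., 165.]), array([437., 165.])]
6 3 [array([349., 171.]), array([457., 172.]), array([365., 155.]), array([437., 155.])]
8 -3 [array([350., 199.]), array([455., 200.]), array([366., 175.]), array([437., 175.])]
8 0 [array([350., 185.]), array([455., 185.]), array([366., 165.]), array([437., 165.])]
8 3 [array([350., 171.]), array([456., 171.]), array([366., 155.]), array([437., 155.])]
```

```bash
sed -i 's/def way(sy,g=0)/def way(sy,g=0,h=8)/; s/-4\*s/-h*s/; s/+4\*c/+h*c/' way.py; sed -i 's/float(sys.argv\[2\]))/float(sys.argv[2]),float(sys.argv[3]))/' way.py; python3 way.py 27.5 0.5 8
```

```text
[ 521.1 -220.4  190.1] [ 1.799e+02 -1.000e-01 -1.731e+02] [ 0.1  0.4 -3.9]
P0 [493.1 171.6 125.1] [-2.8 39.2 -6.5]
P1 [493.1 171.6  65.1] [ 0.  0. -6.]
P2 [471.2 169.   64.1] [-2.18 -0.26 -0.1 ]
P3 [470.4 168.9  59. ] [-0.08 -0.01 -0.51]
P4 [468.6 168.6  54.4] [-0.18 -0.02 -0.46]
P5 [465.5 168.3  49. ] [-0.32 -0.04 -0.54]
```

```bash
python3 -m handwheel '[[-0.2,2.8,0,0,0,0,255],[-0.2,2.8,0,0,0,0,255],[-0.2,2.8,0,0,0,0,255],[-0.2,2.8,0,0,0,0,255],[-0.2,2.8,0,0,0,0,255],[-0.2,2.8,0,0,0,0,255],[-0.2,2.8,0,0,0,0,255],[-0.2,2.8,0,0,0,0,255],[-0.2,2.8,0,0,0,0,255],[-0.2,2.8,0,0,0,0,255],[-0.2,2.8,0,0.0104,-0.0867,0,255],[-0.2,2.8,0,0.0104,-0.0867,0,255],[-0.2,2.8,0,0.0104,-0.0867,0,255],[-0.2,2.8,0,0,0,0,255],[0,0,-2.5,0,0,0,255],[0,0,-2.5,0,0,0,255],[0,0,-1.5,0,0,0,255],[0,0,0,0,0,0,255],[0,0,0,0,0,0,255],[0,0,0,0,0,0,255]]'
python3 way.py 27.5 0.5 8 | head -2;  python3 - <<'E'
from h import *
px,K,E=cam("side"); crop(px,230,170,430,320,4,"pics/s2.png")
E
```

```text
t: 14.6
eef_pos: [494.2, 170.8, 128.0]
tool_rot: [-180.0, 15.0, -173.1]
force: [0.5, 0.4, -3.9]
finger_gap: 0.246
finger_force: 61.1
[494.2 170.8 128. ] [-180.    15.  -173.1] [ 0.5  0.4 -3.9]
P0 [493.1 171.6 125.1] [-0.12  0.07 -0.28]
```

View pics/s2.png

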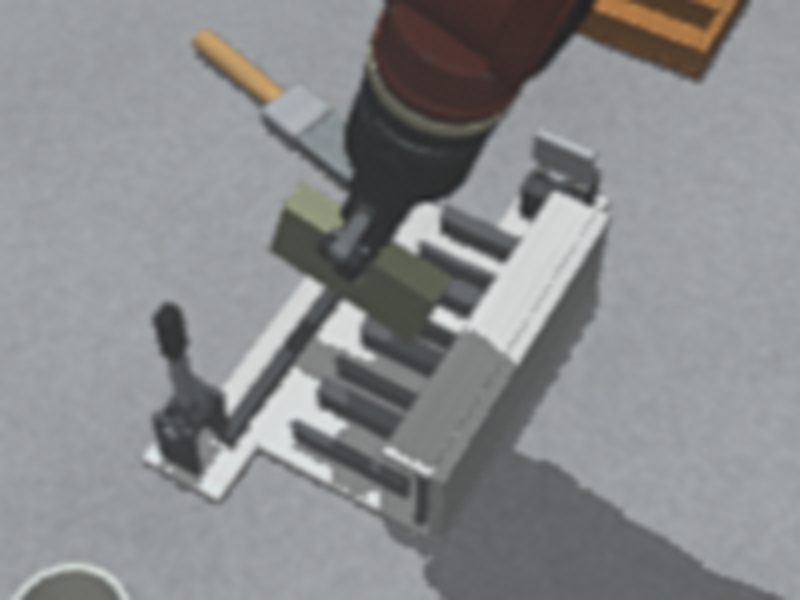

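Slab is tilted correctly over slot 2, -x end low (slab end at about (430,310) in the crop). I'm descending now.

```bash
python3 -m handwheel '[[-0.1,0.07,-2,0,0,0,255],[0,0,-2,0,0,0,255],[0,0,-1.2,0,0,0,255],[0,0,-0.8,0,0,0,255],[0,0,0,0,0,0,255],[0,0,0,0,0,0,255],[0,0,0,0,0,0,255],[0,0,0,0,0,0,255]]'
python3 way.py 27.5 0.5 8 | sed -n '1p;3,4p'
```

```text
t: 15.32
eef_pos: [493.9, 171.7, 68.8]
tool_rot: [-180.0, 15.1, -173.1]
force: [-0.1, -0.0, -4.1]
finger_gap: 0.242
finger_force: 61.1
[493.9 171.7  68.8] [-180.    15.1 -173.1] [-0.1 -0.  -4.1]
P1 [493.1 171.6  65.1] [ 0.  0. -6.]
P2 [471.2 169.   64.1] [-2.18 -0.26 -0.1 ]
```

```bash
python3 -m handwheel '[[0,0,-0.37,0,0,0,255],[-0.8,-0.1,0,0,0,0,255],[-0.8,-0.1,0,0,0,0,255],[-0.65,-0.07,-0.1,0,0,0,255],[0,0,0,0,0,0,255],[0,0,0,0,0,0,255],[0,0,0,0,0,0,255]]'
python3 way.py 27.5 0.5 8 | sed -n '1p;4,7p'
```

```text
t: 15.9
eef_pos: [471.0, 169.0, 63.0]
tool_rot: [-180.0, 15.1, -173.1]
force: [-0.6, -0.9, -4.0]
finger_gap: 0.245
finger_force: 61.2
[471. 169.  63.] [-180.    15.1 -173.1] [-0.6 -0.9 -4. ]
P2 [471.2 169.   64.1] [-2.18 -0.26 -0.1 ]
P3 [470.4 168.9  59. ] [-0.08 -0.01 -0.51]
P4 [468.6 168.6  54.4] [-0.18 -0.02 -0.46]
P5 [465.5 168.3  49. ] [-0.32 -0.04 -0.54]
```

Straighten: turns opposite, 3 × 0.0873.

```bash
python3 -m handwheel '[[-0.04,0,-0.2,-0.0052,0.0433,0,255],[-0.04,-0.01,-0.2,-0.0052,0.0433,0,255],[-0.09,-0.01,-0.23,-0.0052,0.0433,0,255],[-0.09,-0.01,-0.23,-0.0052,0.0433,0,255],[0,0,0,0,0,0,255],[0,0,0,0,0,0,255]]'
python3 -m handwheel '[[-0.16,-0.02,-0.27,-0.0052,0.0433,0,255],[-0.16,-0.02,-0.27,-0.0052,0.0433,0,255],[0,0,0,0,0,0,255],[0,0,0,0,0,0,255],[0,0,0,0,0,0,255]]'
python3 way.py 27.5 0.5 8 | sed -n '1p;7p'
```

```text
t: 16.4
eef_pos: [468.4, 168.7, 53.7]
tool_rot: [-180.0, 5.0, -173.1]
force: [-0.4, -0.2, -4.5]
finger_gap: 0.244
finger_force: 61.2
t: 16.82
eef_pos: [464.8, 168.4, 48.9]
tool_rot: [180.0, 0.1, -173.0]
force: [0.4, 0.2, -4.5]
finger_gap: 0.243
finger_force: 61.2
[464.8 168.4  48.9] [ 1.80e+02  1.00e-01 -1.73e+02] [ 0.4  0.2 -4.5]
P5 [465.5 168.3  49. ] [-0.32 -0.04 -0.54]
```

```bash
python3 -m handwheel '[[0,0,-0.1,0,0,0,255],[0,0,0,0,0,0,255],[0,0,0,0,0,0,255]]';python3 -m handwheel '[[0,0,-0.1,0,0,0,255],[0,0,0,0,0,0,255],[0,0,0,0,0,0,255]]'; python3 -m handwheel '[[0,0,-0.1,0,0,0,255],[0,0,0,0,0,0,255],[0,0,0,0,0,0,255]]'
```

```text
t: 17.07
eef_pos: [464.8, 168.3, 48.0]
tool_rot: [180.0, 0.1, -173.0]
force: [1.1, 0.0, -3.4]
finger_gap: 0.245
finger_force: 61.4
t: 17.32
eef_pos: [464.8, 168.3, 47.9]
tool_rot: [-180.0, 0.1, -173.0]
force: [-5.1, -1.3, 8.3]
finger_gap: 0.242
finger_force: 62.8
t: 17.57
eef_pos: [464.9, 168.3, 47.9]
tool_rot: [-180.0, 0.1, -173.0]
force: [-11.3, -0.5, 17.9]
finger_gap: 0.248
finger_force: 64.1
```

Slab 1 is bottomed at centre height 40 mm. I'll release it, rise, and go back to the same caddy viewing pose.

```bash
python3 -m handwheel '[[0,0,0.1,0,0,0,130],[0,0,0,0,0,0,130],[0,0,0,0,0,0,130],[0,0,0,0,0,0,130],[0,0,1,0,0,0,130],[0,0,3,0,0,0,130],[0,0,4,0,0,0,130],[0,0,4,0,0,0,130],[0,0,0.8,0,0,0,130]]'
python3 -m handwheel '[[0.345,-3.36,0,0,0,0,130],[0.345,-3.36,0,0,0,0,130],[0.345,-3.36,0,0,0,0,130],[0.345,-3.36,0,0,0,0,130],[0.345,-3.36,0,0,0,0,130],[0.345,-3.36,0,0,0,0,130],[0.345,-3.36,0,0,0,0,130],[0.345,-3.36,0,0,0,0,130],[0.345,-3.36,0,0,0,0,130],[0.345,-3.36,0,0,0,0,130],[0.345,-3.36,0,0,0,0,130],[0.345,-3.36,0,0,0,0,130],[0.345,-3.36,0,0,0,0,130],[0.345,-3.36,0,0,0,0,130],[0,0,0,0,0,0,130],[0,0,0,0,0,0,130],[0,0,0,0,0,0,130]]'
python3 - <<'E'
from h import *
d=np.load("w5.npz"); a=cv2.cvtColor(d["px"],cv2.COLOR_RGB2GRAY)
px,K,E=cam("wrist"); np.savez("w7.npz",px=px,K=K,E=E); b=cv2.cvtColor(px,cv2.COLOR_RGB2GRAY)
for n,(u0,v0,u1,v1) in dict(corner=(185,125,235,185),B=(260,145,310,175),A=(200,140,250,175)).items():
    r=cv2.matchTemplate(b,a[v0:v1,u0:u1],cv2.TM_CCOEFF_NORMED); _,m,_,l=cv2.minMaxLoc(r)
    # expected pixel under old pose if world unchanged
    c=((u0+u1)/2,(v0+v1)/2); z=34 if n=="corner" else 68
    e=proj(K,E,ray(d["K"],d["E"],*c,z)); print(n,round(m,3),"found",np.array(l)+[(u1-u0)/2,(v1-v0)/2],"expected",e.round(1))
E
```

```text
t: 18.32
eef_pos: [467.2, 168.5, 182.1]
tool_rot: [-180.0, 0.5, -173.1]
force: [1.2, 0.5, 0.5]
finger_gap: 0.491
finger_force: 0.0
t: 19.73
eef_pos: [512.9, -301.8, 174.8]
tool_rot: [180.0, 0.0, -173.1]
force: [-0.2, -0.3, 1.2]
finger_gap: 0.493
finger_force: 0.0
corner 0.97 found [210. 155.] expected [210.  154.6]
B 0.966 found [285. 160.] expected [285.  159.8]
A 0.988 found [225.  157.5] expected [224.9 157.2]
```

Caddy hasn't moved. Grasp the middle slab.

```bash
python3 -m handwheel '[[1.06,-1.5,0,0,0,0,130],[1.06,-1.5,0,0,0,0,130],[0,0,-3,0,0,0,130],[0,0,-4,0,0,0,130],[0,0,-3,0,0,0,130],[0,0,-2,0,0,0,130],[0,0,-1.4,0,0,0,130],[0,0,0,0,0,0,130],[0,0,0,0,0,0,130],[0,0,0,0,0,0,130]]'
python3 -m handwheel '[[0,0,0,0,0,0,255],[0,0,0,0,0,0,255],[0,0,0,0,0,0,255],[0,0,0,0,0,0,255],[0,0,0,0,0,0,255]]'
python3 -m handwheel '[[0,0,1.5,0,0,0,255],[0,0,3,0,0,0,255],[0,0,3.5,0,0,0,255],[0,0,3.5,0,0,0,255],[0,0,3.5,0,0,0,255],[0,0,0,0,0,0,255],[0,0,0,0,0,0,255],[0,0,0,0,0,0,255],[0,0,0,0,0,0,255]]'
python3 - <<'E'
from h import *
px,K,E=cam("wrist"); np.savez("w8.npz",px=px,K=K,E=E); a=np.load("w6.npz")["px"]
A=cv2.cvtColor(a,cv2.COLOR_RGB2GRAY); b=cv2.cvtColor(px,cv2.COLOR_RGB2GRAY)
# slab end in hand, column profile at u=320
for im in (A,b):
    col=im[130:200,312:328].mean(1).round(0); print(col.astype(int))
    print(im[175,280:360].astype(int))
E
```

```text
t: 20.62
eef_pos: [535.3, -332.6, 42.9]
tool_rot: [-179.9, 0.1, -173.0]
force: [-0.2, -0.6, 0.8]
finger_gap: 0.492
finger_force: 0.0
t: 21.03
eef_pos: [535.2, -332.9, 42.8]
tool_rot: [-179.9, 0.1, -173.0]
force: [-0.7, 1.8, 7.0]
finger_gap: 0.241
finger_force: 59.2
t: 21.78
eef_pos: [533.4, -331.4, 188.4]
tool_rot: [179.9, -0.1, -173.1]
force: [0.0, -1.2, -4.6]
finger_gap: 0.243
finger_force: 59.8
[144 145 146 142 139 137 127 126 119 116 109  71  70  70  70  71  71  71
  71  72  87 114 126 129 129 128 128 129 128 128 129 128 128 128 128 128
 128 128 128 128 128 128 128 128 127 129 127 128 128 128 127 128 128 128
 128 128 127 128 127 127 127 126 127 126 127 126 127 127 127 127]
[169 164 166 144 114 109 103 104 111 110 111 112 113 100  96 117 125 125
 126 128 128 127 126 128 128 128 125 127 125 128 127 130 130 127 126 128
 130 128 131 129 128 129 128 131 127 129 127 129 129 129 127 126 127 127
 128 126 127 128 129 130 129 128 129 124 109 110 117 116 113 108 117 130
 129 131 128 130 128 132 131 130]
[119 117 115 116 109 111 110 109 108 111 110  70  70  70  71  71  71  72
  71  72  74  98 116 127 128 128 128 127 128 127 128 128 127 128 127 128
 127 127 128 127 128 128 127 127 128 127 127 127 128 127 127 127 127 126
 127 127 127 127 127 127 127 127 126 127 127 126 127 127 126 127]
[127 165 164 163 140 106 105 102 101 107 110 108 108 102 101 117 127 127
 125 124 125 123 126 128 125 127 128 127 127 127 127 126 127 126 126 125
 126 127 128 126 127 129 128 129 126 128 127 126 129 128 128 131 128 129
 128 129 127 130 125 129 127 127 128 131 127 119 102  99 112 109 107 102
 105 105 109 110 105 103 104 113]
```

```bash
python3 way.py -27.5 0.2 5
```

```text
[ 533.4 -331.4  188.4] [ 1.798e+02 -1.000e-01 -1.731e+02] [-0.2  0.4 -2.5]
P0 [500.1 117.  122.1] [-3.33 44.84 -6.63]
P1 [500.1 117.   62.1] [ 0.  0. -6.]
P2 [478.3 114.4  61.1] [-2.18 -0.26 -0.1 ]
P3 [477.2 114.3  56. ] [-0.11 -0.01 -0.52]
P4 [475.2 114.   51.4] [-0.2  -0.02 -0.46]
P5 [471.7 113.6  46. ] [-0.34 -0.04 -0.54]
```

```bash
python3 -m handwheel '[[-0.21,2.8,0,0,0,0,255],[-0.21,2.8,0,0,0,0,255],[-0.21,2.8,0,0,0,0,255],[-0.21,2.8,0,0,0,0,255],[-0.21,2.8,0,0,0,0,255],[-0.21,2.8,0,0,0,0,255],[-0.21,2.8,0,0,0,0,255],[-0.21,2.8,0,0,0,0,255],[-0.21,2.8,0,0,0,0,255],[-0.21,2.8,0,0,0,0,255],[-0.21,2.8,0,0.0104,-0.0867,0,255],[-0.21,2.8,0,0.0104,-0.0867,0,255],[-0.21,2.8,0,0.0104,-0.0867,0,255],[-0.21,2.8,0,0,0,0,255],[-0.21,2.8,0,0,0,0,255],[-0.21,2.8,0,0,0,0,255],[0,0,-2.5,0,0,0,255],[0,0,-2.5,0,0,0,255],[0,0,-1.6,0,0,0,255],[0,0,0,0,0,0,255]]'
python3 -m handwheel '[[0,0,0,0,0,0,255],[0,0,0,0,0,0,255],[0,0,0,0,0,0,255]]'
python3 way.py -27.5 0.2 5 | head -2
```

```text
t: 23.5
eef_pos: [497.1, 115.9, 118.7]
tool_rot: [179.9, 14.5, -173.0]
force: [-1.1, -0.0, -4.1]
finger_gap: 0.247
finger_force: 60.3
t: 23.75
eef_pos: [501.4, 115.2, 126.1]
tool_rot: [-180.0, 15.1, -173.1]
force: [-1.0, -0.8, -2.7]
finger_gap: 0.244
finger_force: 60.3
[501.4 115.2 126.1] [-180.    15.1 -173.1] [-1.  -0.8 -2.7]
P0 [500.1 117.  122.1] [-0.13  0.18 -0.4 ]
```

```bash
python3 -m handwheel '[[-0.1,0.14,-2,0,0,0,255],[0,0,-2,0,0,0,255],[0,0,-1.4,0,0,0,255],[0,0,-0.9,0,0,0,255],[0,0,0,0,0,0,255],[0,0,0,0,0,0,255],[0,0,0,0,0,0,255],[0,0,0,0,0,0,255]]'
python3 way.py -27.5 0.2 5 | sed -n '1p;3,4p'
```

```text
t: 24.42
eef_pos: [500.6, 116.7, 63.3]
tool_rot: [-179.9, 15.1, -173.1]
force: [0.4, -0.3, -3.6]
finger_gap: 0.242
finger_force: 60.3
[500.6 116.7  63.3] [-179.9   15.1 -173.1] [ 0.4 -0.3 -3.6]
P1 [500.1 117.   62.1] [ 0.  0. -6.]
P2 [478.3 114.4  61.1] [-2.18 -0.26 -0.1 ]
```

```bash
python3 -m handwheel '[[-0.8,-0.08,-0.1,0,0,0,255],[-0.8,-0.08,0,0,0,0,255],[-0.65,-0.07,-0.1,0,0,0,255],[0,0,0,0,0,0,255],[0,0,0,0,0,0,255],[0,0,0,0,0,0,255]]'
python3 -m handwheel '[[-0.05,0,-0.2,-0.0052,0.0433,0,255],[-0.05,-0.01,-0.2,-0.0052,0.0433,0,255],[-0.1,-0.01,-0.23,-0.0052,0.0433,0,255],[-0.1,-0.01,-0.23,-0.0052,0.0433,0,255],[0,0,0,0,0,0,255],[0,0,0,0,0,0,255]]'
python3 -m handwheel '[[-0.17,-0.02,-0.27,-0.0052,0.0433,0,255],[-0.17,-0.02,-0.27,-0.0052,0.0433,0,255],[0,0,0,0,0,0,255],[0,0,0,0,0,0,255],[0,0,0,0,0,0,255]]'
python3 way.py -27.5 0.2 5 | sed -n '1p;7p'
```

```text
t: 24.92
eef_pos: [477.9, 114.5, 60.5]
tool_rot: [-180.0, 15.0, -173.1]
force: [0.4, -0.2, -2.9]
finger_gap: 0.244
finger_force: 60.4
t: 25.42
eef_pos: [474.7, 114.3, 50.8]
tool_rot: [180.0, 5.0, -173.0]
force: [0.7, 0.2, -3.9]
finger_gap: 0.246
finger_force: 60.4
t: 25.83
eef_pos: [470.8, 113.9, 45.9]
tool_rot: [-180.0, 0.1, -173.0]
force: [0.3, -1.3, -4.9]
finger_gap: 0.247
finger_force: 60.4
[470.8 113.9  45.9] [-1.80e+02  1.00e-01 -1.73e+02] [ 0.3 -1.3 -4.9]
P5 [471.7 113.6  46. ] [-0.34 -0.04 -0.54]
```

```bash
python3 -m handwheel '[[0,0,-0.1,0,0,0,255],[0,0,0,0,0,0,255],[0,0,-0.1,0,0,0,255],[0,0,0,0,0,0,255],[0,0,0,0,0,0,255]]'
```

```text
t: 26.25
eef_pos: [470.7, 113.9, 44.7]
tool_rot: [-180.0, 0.0, -173.0]
force: [-5.5, -0.3, 6.8]
finger_gap: 0.245
finger_force: 61.6
```

```bash
python3 -m handwheel '[[0,0,0.05,0,0,0,130],[0,0,0,0,0,0,130],[0,0,0,0,0,0,130],[0,0,0,0,0,0,130],[0,0,1,0,0,0,130],[0,0,3,0,0,0,130],[0,0,4,0,0,0,130],[0,0,4,0,0,0,130],[0,0,1.4,0,0,0,130]]'
python3 -m handwheel '[[0.325,-3.2,0,0,0,0,130],[0.325,-3.2,0,0,0,0,130],[0.325,-3.2,0,0,0,0,130],[0.325,-3.2,0,0,0,0,130],[0.325,-3.2,0,0,0,0,130],[0.325,-3.2,0,0,0,0,130],[0.325,-3.2,0,0,0,0,130],[0.325,-3.2,0,0,0,0,130],[0.325,-3.2,0,0,0,0,130],[0.325,-3.2,0,0,0,0,130],[0.325,-3.2,0,0,0,0,130],[0.325,-3.2,0,0,0,0,130],[0.325,-3.2,0,0,0,0,130],[0,0,0,0,0,0,130],[0,0,0,0,0,0,130],[0,0,0,0,0,0,130]]'
python3 - <<'E'
from h import *
d=np.load("w5.npz"); a=cv2.cvtColor(d["px"],cv2.COLOR_RGB2GRAY)
px,K,E=cam("wrist"); np.savez("w9.npz",px=px,K=K,E=E); b=cv2.cvtColor(px,cv2.COLOR_RGB2GRAY)
print(env.observe()['eef_pos'])
for n,(u0,v0,u1,v1) in dict(corner=(185,125,235,185),A=(200,140,250,175)).items():
    r=cv2.matchTemplate(b,a[v0:v1,u0:u1],cv2.TM_CCOEFF_NORMED); _,m,_,l=cv2.minMaxLoc(r)
    c=((u0+u1)/2,(v0+v1)/2); z=34 if n=="corner" else 68
    f=np.array(l)+[(u1-u0)/2,(v1-v0)/2]
    e=proj(K,E,ray(d["K"],d["E"],*c,z)); print(n,round(m,3),"found",f,"expected",e.round(1), "shift mm",ray(K,E,*f,z)-ray(K,E,*e,z))
E
```

```text
t: 27.0
eef_pos: [472.6, 113.8, 184.8]
tool_rot: [-179.9, 0.4, -173.1]
force: [1.2, -0.8, 1.2]
finger_gap: 0.49
finger_force: 0.0
t: 28.33
eef_pos: [512.9, -301.9, 178.5]
tool_rot: [180.0, -0.0, -173.1]
force: [-0.3, -0.4, -0.2]
finger_gap: 0.492
finger_force: 0.0
[ 513.03749409 -301.42176107  178.60418585]
corner 0.949 found [211. 154.] expected [211.4 154.3] shift mm [-0.25393099 -0.4492176   0.        ]
A 0.977 found [226.  156.5] expected [226.4 156.8] shift mm [-0.21604398 -0.33691758  0.        ]
```

```bash
python3 -m handwheel '[[0.87,-2.82,0,0,0,0,130],[0.87,-2.82,0,0,0,0,130],[0.87,-2.82,0,0,0,0,130],[0,0,-3,0,0,0,130],[0,0,-4,0,0,0,130],[0,0,-3,0,0,0,130],[0,0,-2.2,0,0,0,130],[0,0,-1.6,0,0,0,130],[0,0,0,0,0,0,130],[0,0,0,0,0,0,130],[0,0,0,0,0,0,130]]'
python3 -m handwheel '[[0,0,0,0,0,0,255],[0,0,0,0,0,0,255],[0,0,0,0,0,0,255],[0,0,0,0,0,0,255],[0,0,0,0,0,0,255]]'
python3 -m handwheel '[[0,0,1.5,0,0,0,255],[0,0,3,0,0,0,255],[0,0,3.5,0,0,0,255],[0,0,3.5,0,0,0,255],[0,0,3.5,0,0,0,255],[0,0,0,0,0,0,255],[0,0,0,0,0,0,255],[0,0,0,0,0,0,255],[0,0,0,0,0,0,255]]'
python3 - <<'E'
from h import *
px,K,E=cam("wrist"); b=cv2.cvtColor(px,cv2.COLOR_RGB2GRAY)
print(b[130:170,312:328].mean(1).astype(int))
E
python3 way.py -82.5 0.2 5
```

```text
t: 29.3
eef_pos: [540.0, -386.8, 42.2]
tool_rot: [-179.9, 0.0, -173.0]
force: [-0.5, -0.5, 0.1]
finger_gap: 0.484
finger_force: 0.0
t: 29.72
eef_pos: [540.1, -387.4, 42.4]
tool_rot: [-179.9, 0.1, -173.0]
force: [-0.9, 3.0, 7.5]
finger_gap: 0.245
finger_force: 59.9
t: 30.47
eef_pos: [538.4, -386.1, 187.9]
tool_rot: [179.9, -0.2, -173.1]
force: [-0.4, -0.2, -4.3]
finger_gap: 0.245
finger_force: 59.7
[126 132 123 121 119 120 121 120 117 117 115  98  78  79  79  79  80  79
  79  79  80  95 128 138 144 143 143 143 143 143 143 143 143 144 143 144
 143 143 143 143]
[ 538.3 -386.   187.8] [ 179.8   -0.2 -173.1] [ 0.9  0.9 -4.1]
P0 [506.7  62.4 122.1] [-3.17 44.84 -6.57]
P1 [506.7  62.4  62.1] [ 0.  0. -6.]
P2 [484.8  59.8  61.1] [-2.18 -0.26 -0.1 ]
P3 [483.7  59.7  56. ] [-0.11 -0.01 -0.52]
P4 [481.7  59.4  51.4] [-0.2  -0.02 -0.46]
P5 [478.3  59.   46. ] [-0.34 -0.04 -0.54]
```

```bash
python3 -m handwheel '[[-0.2,2.8,0,0,0,0,255],[-0.2,2.8,0,0,0,0,255],[-0.2,2.8,0,0,0,0,255],[-0.2,2.8,0,0,0,0,255],[-0.2,2.8,0,0,0,0,255],[-0.2,2.8,0,0,0,0,255],[-0.2,2.8,0,0,0,0,255],[-0.2,2.8,0,0,0,0,255],[-0.2,2.8,0,0,0,0,255],[-0.2,2.8,0,0,0,0,255],[-0.2,2.8,0,0.0104,-0.0867,0,255],[-0.2,2.8,0,0.0104,-0.0867,0,255],[-0.2,2.8,0,0.0104,-0.0867,0,255],[-0.2,2.8,0,0,0,0,255],[-0.2,2.8,0,0,0,0,255],[-0.2,2.8,0,0,0,0,255],[0,0,-2.5,0,0,0,255],[0,0,-2.5,0,0,0,255],[0,0,-1.6,0,0,0,255],[0,0,0,0,0,0,255]]'
python3 -m handwheel '[[0,0,0,0,0,0,255],[0,0,0,0,0,0,255],[0,0,0,0,0,0,255],[0,0,0,0,0,0,255]]'
python3 way.py -82.5 0.2 4.5 | head -2
```

```text
t: 32.18
eef_pos: [503.9, 59.1, 118.5]
tool_rot: [179.9, 14.0, -173.1]
force: [-0.1, 0.5, -4.2]
finger_gap: 0.245
finger_force: 60.1
t: 32.52
eef_pos: [508.0, 58.0, 125.7]
tool_rot: [-179.9, 14.5, -173.1]
force: [-0.3, -0.3, -2.2]
finger_gap: 0.244
finger_force: 60.2
[508.   58.  125.7] [-179.9   14.5 -173.1] [-0.3 -0.3 -2.2]
P0 [506.8  62.4 121.7] [-0.12  0.45 -0.4 ]
```

```bash
python3 -m handwheel '[[-0.1,0.42,-1.5,0.001,-0.009,0,255],[0,0,-2,0,0,0,255],[0,0,-1.8,0,0,0,255],[0,0,-0.9,0,0,0,255],[0,0,0,0,0,0,255],[0,0,0,0,0,0,255],[0,0,0,0,0,0,255],[0,0,0,0,0,0,255]]'
python3 way.py -82.5 0.2 4.5 | sed -n '1p;3,4p'
```

```text
t: 33.18
eef_pos: [507.3, 62.2, 63.9]
tool_rot: [-179.9, 15.1, -173.1]
force: [0.3, 0.1, -3.1]
finger_gap: 0.245
finger_force: 60.2
[507.3  62.2  63.9] [-179.9   15.1 -173.1] [ 0.3  0.1 -3.1]
P1 [506.8  62.4  61.7] [ 0.  0. -6.]
P2 [484.9  59.8  60.7] [-2.18 -0.26 -0.1 ]
```

```bash
python3 -m handwheel '[[-0.8,-0.08,-0.2,0,0,0,255],[-0.8,-0.08,0,0,0,0,255],[-0.65,-0.07,-0.1,0,0,0,255],[0,0,0,0,0,0,255],[0,0,0,0,0,0,255],[0,0,0,0,0,0,255]]'
python3 -m handwheel '[[-0.05,0,-0.2,-0.0052,0.0433,0,255],[-0.05,-0.01,-0.2,-0.0052,0.0433,0,255],[-0.1,-0.01,-0.23,-0.0052,0.0433,0,255],[-0.1,-0.01,-0.23,-0.0052,0.0433,0,255],[0,0,0,0,0,0,255],[0,0,0,0,0,0,255]]'
python3 -m handwheel '[[-0.17,-0.02,-0.27,-0.0052,0.0433,0,255],[-0.17,-0.02,-0.27,-0.0052,0.0433,0,255],[0,0,0,0,0,0,255],[0,0,0,0,0,0,255],[0,0,0,0,0,0,255]]'
python3 way.py -82.5 0.2 4.5 | sed -n '1p;7p'
python3 -m handwheel '[[0,0,-0.1,0,0,0,255],[0,0,0,0,0,0,255],[0,0,-0.1,0,0,0,255],[0,0,0,0,0,0,255],[0,0,0,0,0,0,255]]'
```

```text
t: 33.68
eef_pos: [484.6, 60.0, 60.1]
tool_rot: [-179.9, 15.0, -173.1]
force: [0.8, -0.0, -3.9]
finger_gap: 0.247
finger_force: 60.4
t: 34.18
eef_pos: [481.4, 59.9, 50.5]
tool_rot: [-180.0, 5.0, -173.0]
force: [1.4, -0.5, -3.6]
finger_gap: 0.246
finger_force: 60.2
t: 34.6
eef_pos: [477.5, 59.5, 45.5]
tool_rot: [-180.0, 0.1, -173.1]
force: [0.2, -0.8, -3.2]
finger_gap: 0.245
finger_force: 60.2
[477.5  59.5  45.5] [-1.800e+02  1.000e-01 -1.731e+02] [ 0.2 -0.8 -3.2]
P5 [478.3  59.   45.5] [-0.35 -0.04 -0.54]
t: 35.02
eef_pos: [477.5, 59.5, 44.3]
tool_rot: [-180.0, 0.0, -173.1]
force: [-3.7, 0.4, 6.3]
finger_gap: 0.246
finger_force: 61.3
```

```bash
python3 -m handwheel '[[0,0,0.05,0,0,0,130],[0,0,0,0,0,0,130],[0,0,0,0,0,0,130],[0,0,0,0,0,0,130],[0,0,1,0,0,0,130],[0,0,3,0,0,0,130],[0,0,4,0,0,0,130],[0,0,4,0,0,0,130],[0,0,4,0,0,0,130],[-1,2.7,1,0,0,0,160],[-1,2.7,0,0,0,0,160],[-1,2.7,0,0,0,0,160],[0,0,0,0,0,0,160],[0,0,0,0,0,0,160],[0,0,0,0,0,0,160]]'
python3 - <<'E'
from h import *
px,K,E=cam("wrist"); np.savez("w10.npz",px=px,K=K,E=E); crop(px,150,80,490,330,2.35,"pics/w10.png")
E
```

```text
t: 36.27
eef_pos: [447.5, 140.3, 214.2]
tool_rot: [-180.0, -0.0, -173.0]
force: [-0.1, -0.0, -0.2]
finger_gap: 0.376
finger_force: 0.0
```

View pics/w10.png

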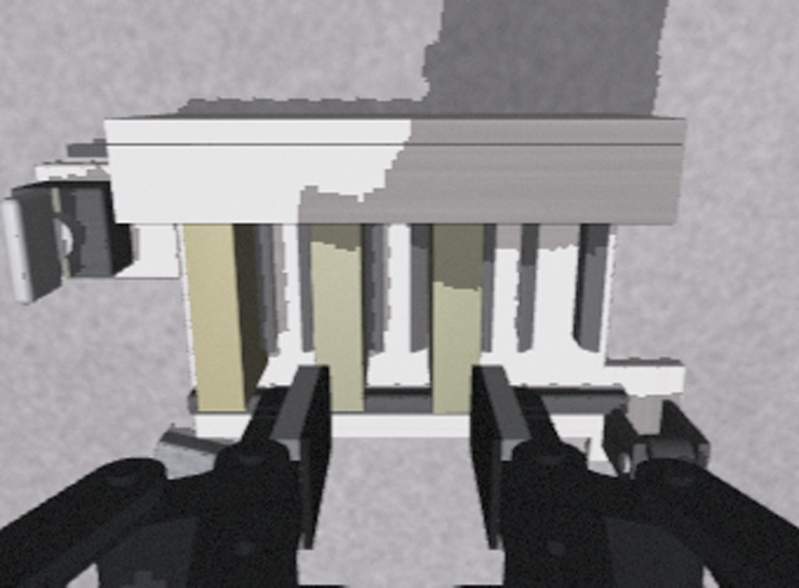

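Slabs sit under the lip in three slots, near ends at (220,411), (345,411) and (455,411), parallel to the slots. Going to the lever.

```bash
python3 - <<'E'
from h import *
d=np.load("w10.npz");K,E=d["K"],d["E"]; pose=np.array([473.2,141.5,6.85]); a=np.radians(pose[2])
for c,r in [(220,411),(345,411),(457,411)]:
    g=ray(K,E,150+c/2.35,80+r/2.35,70)[:2]-pose[:2]; print(g@[np.cos(a),np.sin(a)]-55,g@[-np.sin(a),np.cos(a)])
E
python3 -m handwheel '[[2.27,2.96,0,0,0,0,160],[2.27,2.96,0,0,0,0,160],[2.27,2.96,0,0,0,0,160],[2.27,2.96,0,0,0,0,160],[2.27,2.96,0,0,0,0,160],[0,0,0,0,0,0,160],[0,0,0,0,0,0,160],[0,0,-3,0,0,0,160],[0,0,-3,0,0,0,160],[0,0,-2,0,0,0,160],[0,0,-1.2,0,0,0,160],[0,0,0,0,0,0,160],[0,0,0,0,0,0,160],[0,0,0,0,0,0,160]]'
```

```text
-6.539779025767793 -81.97024875322627
-6.745267571544822 -23.72114526092645
-6.929389082196934 28.471121167232308
t: 37.48
eef_pos: [561.9, 288.2, 124.1]
tool_rot: [-180.0, 0.1, -173.1]
force: [1.1, -0.3, 0.5]
finger_gap: 0.375
finger_force: 0.0
```

```bash
python3 -m handwheel '[[-0.05,0,-0.2,0,0,0,160],[0,0,0,0,0,0,255],[0,0,0,0,0,0,255],[0,0,0,0,0,0,255],[0,0,0,0,0,0,255],[0,0,0,0,0,0,255]]'
python3 -m handwheel '[[-1.25,-0.15,0.2,0,0,0,255],[-1.26,-0.15,0,0,0,0,255],[-1.25,-0.15,-0.18,0,0,0,255],[-1.21,-0.15,-0.37,0,0,0,255],[-1.14,-0.14,-0.55,0,0,0,255],[-1.05,-0.13,-0.72,0,0,0,255],[-0.93,-0.11,-0.86,0,0,0,255],[-0.79,-0.09,-1.0,0,0,0,255],[0,0,0,0,0,0,255]]'
python3 -m handwheel '[[-0.63,-0.08,-1.1,0,0,0,255],[-0.46,-0.06,-1.18,0,0,0,255],[-0.28,-0.03,-1.24,0,0,0,255],[-0.09,-0.01,-1.27,0,0,0,255],[0,0,0,0,0,0,255],[0,0,0,0,0,0,255],[0,0,0,0,0,0,255]]'
```

```text
t: 37.98
eef_pos: [561.1, 288.2, 121.0]
tool_rot: [-179.9, 0.1, -173.1]
force: [-0.7, -3.0, 5.7]
finger_gap: 0.161
finger_force: 58.3
t: 38.73
eef_pos: [470.8, 277.2, 85.8]
tool_rot: [-179.9, -0.0, -173.0]
force: [-6.0, -6.0, 11.0]
finger_gap: 0.155
finger_force: 91.1
t: 39.32
eef_pos: [456.1, 275.4, 39.4]
tool_rot: [-179.9, -0.1, -173.0]
force: [-16.6, -7.8, 26.5]
finger_gap: 0.159
finger_force: 97.4
```

```bash
python3 -m handwheel '[[0,0,-0.1,0,0,0,255],[0,0,0,0,0,0,255],[0,0,0,0,0,0,160],[0,0,0,0,0,0,160],[0,0,0,0,0,0,160],[0,0,2,0,0,0,160],[0,0,3,0,0,0,160],[0,0,4,0,0,0,160],[0,0,4,0,0,0,160],[0,0,4,0,0,0,160],[-0.5,-4,0,0,0,0,160],[-0.5,-4,0,0,0,0,160],[-0.5,-4,0,0,0,0,160],[0,0,0,0,0,0,160],[0,0,0,0,0,0,160],[0,0,0,0,0,0,160]]'
python3 - <<'E'
from h import *
px,K,E=cam("wrist"); np.savez("w11.npz",px=px,K=K,E=E)
s,_,_=cam("side")
m=np.zeros((600,800,3),np.uint8)
m[:300,:800]=cv2.resize(px[130:280,110:510,::-1],(800,300),interpolation=3)
m[300:,:400]=cv2.resize(s[200:320,260:420,::-1],(400,300),interpolation=3)
m[300:,400:]=cv2.resize(s[255:315,260:340,::-1],(400,300),interpolation=3)
cv2.imwrite("pics/f.png",m)
E
```

```text
t: 40.65
eef_pos: [442.1, 156.0, 206.0]
tool_rot: [180.0, -0.0, -173.1]
force: [-0.3, 0.2, -0.6]
finger_gap: 0.377
finger_force: 0.0
```

View pics/f.png

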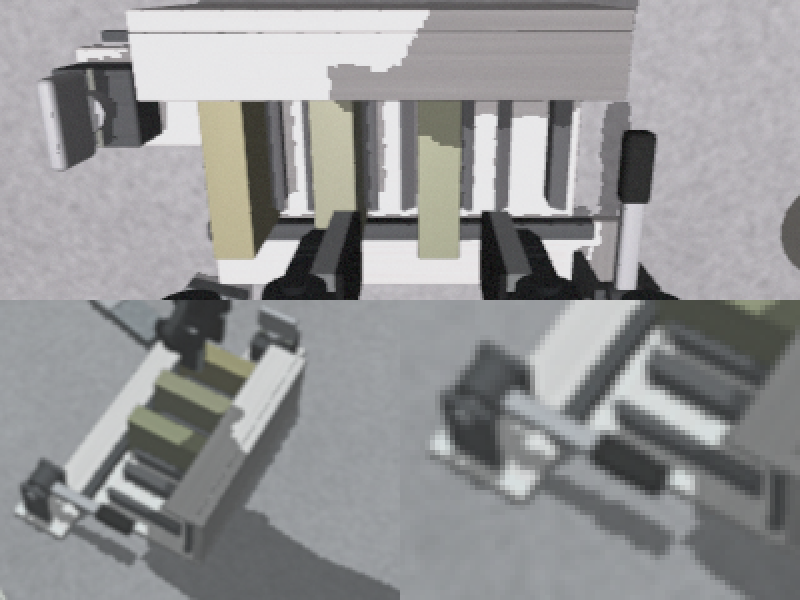

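```bash
python3 - <<'E'
from h import *
d=np.load("w11.npz");K,E=d["K"],d["E"]; pose=np.array([473.2,141.5,6.85]); a=np.radians(pose[2])
for c,r in [(232,259),(440,258)]:
    g=ray(K,E,110+c/2,130+r/2,70)[:2]-pose[:2]; print("slab x",g@[np.cos(a),np.sin(a)]-55)
for th in (0,.06,.12,.2,.3):
    f=lambda L,t: (85-L*np.cos(th)-t*np.sin(th)*-0,135,52+L*np.sin(th)+t)
    print(th,proj(K,E,w(pose,f(105,6.5))).round(1),proj(K,E,w(pose,f(65,6.5))).round(1))
print("seen",(429,195.5),(428.5,231.5))
d0=np.load("w1.npz"); print("w1 closed: seen v 188.4,222:",[proj(d0["K"],d0["E"],w(pose,(x,135,58.5))).round(1) for x in (-20,20)])
E
```

```text
slab x -8.847962401526416
slab x -9.627908682547783
0 [432.  197.3] [428.1 232.9]
0.06 [434.3 199. ] [429.4 234.4]
0.12 [436.6 201.2] [430.7 236.1]
0.2 [439.8 204.8] [432.4 238.8]
0.3 [443.8 210.5] [434.6 242.7]
seen (429, 195.5) (428.5, 231.5)
w1 closed: seen v 188.4,222: [array([432.6, 189.5]), array([430.2, 222.8])]
```

The lever reads 0 rad and the slabs have been pushed to x≈-9 mm. The nut is in line and the robot is clear of everything.

```bash
python3 -c "
from cell import env
print(env.job_done())"
```

```text
the job is handed in; nothing more can be done
None
```

I handed the job in at about 41 s of robot time: all three slabs stand clamped in slots 0–2 under the lip, the lever is closed and the nut is on its line by the final pictures, I never went near the brush or mug, and the hand-in returned no verdict.

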